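# Gauge the bored file handles and pick out the good one

### The arm

A 6-joint arm with a two-finger parallel gripper is mounted at the origin on a cart in front of the work surface, level with it; the furniture and walls round the work are solid. World frame = base frame: x ahead of the robot, y to its left, z up, the work surface at z = 0. Lengths are in m, angles in rad, forces in N, time in s.
With the tool pointing down it reaches from about 0.3 to 0.85 m from the base axis. Payload 4.2 kg.
Tool frame: the origin (TCP) lies on the centre line of the jaws, within the pads' length; the fingertips stand tip_extent ahead of it and the grasp point (between the pads) lies 2 mm behind it (tip_extent is the distance from the TCP to the fingertips, in m); z points along the fingers, y is the direction in which the jaws open and shut (so a half turn about z gives the same grasp; the last joint's range is limited). The gripper opens to 91 mm and grips with 3 to 60 N. Pads are 32 mm wide; open, the fingers measure 118 mm over their backs; the gripper's body (76 mm by 178 mm) begins 60 mm behind the grasp point.
Start: joints at [-1.311, 0.32, 1.565, -0, 1.257, -0.02], TCP at [0.159, -0.553, 0.231] pointing down, gripper open.
Joint ranges: [-3.11, 3.11], [-0.84, 2.01], [0.21, 2.61], [-1.34, 4.49], [0.05, 2.63], [-2.56, 2.56]. Speed limits (rad/s): [2.57, 2.57, 3.14, 3.14, 3.14, 3.14].

### API

Orientations are given as a 3x3 rotation matrix whose columns are the frame's x, y, z axes.
In Python, from bench import state, grab_frame, camera_model, job_done, tip_extent gives the robot as it stands.
- The arm moves only by the tool jog_arm, never from a script. Its arguments are lists of equal length, an entry for each row: "rotation": the turn, a rotation vector about the tool's x, y, z in units of 6 degrees (1.0 is 6 degrees), a list of three; "travel": the shift along the tool's x, y, z in units of 30 mm (1.0 is 30 mm), a list of three; "claw": the opening in per cent of the stroke, from 0 (shut) to 100 (fully open). In form: {"rotation": [[rx, ry, rz], ...], "travel": [[dx, dy, dz], ...], "claw": [claw, ...]}. A call has 1 to 20 rows; each row is the pose to reach, as a shift and turn from the pose commanded when the call began, along the tool's axes at that moment; what a row does not reach only later rows make up. A row lasts 1/8 s, in which the tool goes at most 62.5 mm and 10.7 degrees, less where a joint would pass 70% of its speed; a pose out of reach is approached as far as the arm can. A call with a gripper value outside its range is refused whole. The fingers move at their own pace and stop on an object; "squeeze" is the grip in N (left out, the last holds). Time passes only in rows, so rows that repeat a pose let the fingers close. It gives the time, the measured TCP pose, the force and the opening at its end, in the units of the state.
- state(): the state, without advancing time (a new reading comes with each control period).
- grab_frame(name): name is "side" or "top"; returns (picture, depth): 420x560x3 uint8, red, green, blue; 420x560 float32, m along the optical axis (not along the pixel's ray), 0 where there is no reading.
- camera_model(name): a dict with "K" (3x3 intrinsics, pixels), "k1" (the pictures are not rectified: a ray, as slopes to the right and down, at radius r is drawn at 1 + k1 r^2 times it, then the intrinsics apply), "eye" and "orientation" of the camera in the world. Camera axes: x right, y down, z forward; pixel columns grow to the right and rows downward; lengths in m; the calibration is good to about 2 mm. A picture is of the moment at which its call begins. camera_model takes no time and is no camera call.
- job_done(): hands the job in, once; it reports no verdict.
The state is a dict: "time_s": time; "joint_positions": joint angles; "joint_vel": joint speeds; "joint_torque": joint torques, N m; "eef_pos": TCP position; "tool_rot": TCP orientation; "wrist_force": force on the tool from outside, world axes, zero at the start; "torque": the same for the moment, N m; "finger_gap": opening from 0.0 (shut) to 1.0 (fully open).
Only numpy, scipy, OpenCV 4.12 (cv2) and the standard library are available. Lean on these libraries where they do the work, as an engineer would, in place of code of your own. Each camera call takes 0.05 s, during which the arm holds its last target.

### The job

Three file handles stand in the rack: take the plug gauge from its stand and try it in every one, left handle first, then middle, then right, pushing it in as far as it will go without forcing it. Put the gauge back upright in its stand, fully down, and stand the one handle that takes the whole pin upright on the ceramic tile and leave the two tight ones standing in the rack. Do not shift the loose things lying behind.

Things in the scene. Friction and masses are not known exactly. Their poses are not given: they have to be found in the camera images.
- gauge: steel plug gauge, 101 mm: pin 12 mm diameter, 40 mm long, tip chamfered 1.5 mm; collar 26 mm diameter, 6 mm thick; round knurled dark grip 20 mm diameter, 55 mm long. Origin: centre of the pin's tip, z from the tip to the grip (up as it stands): collar underside at z = 40, grip z = 46 to 101 mm. 100 to 200 g. Starts upright in its stand, collar resting on the stand's top
- stand: wooden block 60 x 60 x 44 mm, fixed, with a 16 mm hole straight through its centre for the gauge's pin. Origin: centre of the underside; z up; hole mouth at z = 44 mm. With the gauge fully down, the pin's tip is 4 mm above the stand's underside
- handle_a: loose upright wooden file handle, 38 mm diameter, 46 mm tall, topped by a 9 mm flared brass ferrule (height 55 mm, rim 33 mm across, funnelling from 23 to 14.6 mm); bored right through along its axis. Origin: centre of the underside, z up the bore; 40 to 85 g. Grip the wood 25 to 44 mm up. Exactly one of handles a, b, c has the wide bore; names do not tell which
- handle_b: outwardly the same as handle_a (same origin, axes, sizes, mass). Below the ferrule the wood's bore is either 14.6 mm (wide: the gauge pin goes in its full 40 mm, until its collar meets the rim) or 9.2 mm (tight: the pin stops on the wood, 9 mm below the rim)
- handle_c: outwardly the same as handle_a (same origin, axes, sizes); bore wide or tight as told under handle_b. The handles stand one in each nest of the rack, in any order
- rack: wooden rack 64 x 230 x 20 mm, fixed, with three round nests 41 mm wide and 12 mm deep in a row along its y axis, 76 mm apart. Origin: centre of the underside; z up, y along the row towards the left (as the robot sees it), x across the row
- nest_left (a point): centre of the floor of the rack's left nest (as the robot sees it), 8 mm above the bench and 12 mm below the rack's top; a handle stands on it
- nest_middle (a point): centre of the floor of the rack's middle nest (as the robot sees it), 8 mm above the bench and 12 mm below the rack's top; a handle stands on it
- nest_right (a point): centre of the floor of the rack's right nest (as the robot sees it), 8 mm above the bench and 12 mm below the rack's top; a handle stands on it
- tile: pale pinkish ceramic soldering tile with small holes, 78 x 105 x 14 mm, lying flat, fixed. Origin: centre of the underside; x across the 78 mm, y along the 105 mm, z up; top at z = 14 mm
- cork: cork block 30 x 60 x 24 mm, a loose bystander behind the rack; origin: centre of the underside
- lighter: black lighter with a white metal-capped end, 24 x 65 x 12 mm, a loose bystander behind the rack; origin: centre of the underside
- slag: lump of black scrap glass 34 x 52 x 26 mm, a loose bystander behind the rack; origin: centre of the underside
There are look-alikes about, which are no part of the job. Of the things like the gauge, leave any that is blue or purple; of the rest the smaller one is meant.

How it is judged:
By the outcome, as a careful person would: the job done as asked, in the order asked, and still so for the second after the job is handed in, with the robot touching nothing.
It also fails if it takes over 67 s, if anything falls off the work surface, if the arm or the gripper's body presses on something with over 40 N, if the wrist force passes 120 N, or if a joint passes its speed limit or range.

## Working session

There is one attempt and no reset: what is moved stays moved. The work goes in short steps, Python scripts to look and compute and a tool call to move; the robot and the scene stay as the last step left them, time stands still between calls to the robot, and variables do not carry over. Pictures are saved under pics/ and viewed, and the job is handed in when it is done.

Besides the shell and the picture viewer there is one more tool, called in YAML: its name, and indented under it one key for each argument. jog_arm: Moves the arm, as the interface text tells. Its arguments: {"type":"object","properties":{"rotation":{"type":"array","items":{"type":"array","items":{"type":"number"}}},"travel":{"type":"array","items":{"type":"array","items":{"type":"number"}}},"claw":{"type":"array","items":{"type":"number"}},"squeeze":{"type":"number"}},"required":["rotation","travel","claw"]}

```bash
mkdir -p pics; ls
python3 - <<'E'
from bench import *
import cv2,numpy as np
print(state(),tip_extent)
for n in("side","top"):
    p,d=grab_frame(n); np.savez(f"pics/{n}0.npz",p=p,d=d); cv2.imwrite(f"pics/{n}0.png",p[:,:,::-1]); print(n,camera_model(n))
E
```

```text
pics
{'time_s': 0.0, 'joint_positions': array([-1.31100047e+00,  3.20286675e-01,  1.56564630e+00, -4.33437849e-05,
        1.25739917e+00, -2.00166678e-02]), 'joint_vel': array([-0.0006761 ,  0.00019542,  0.00019162, -0.00071197, -0.00083534,
       -0.00017812]), 'joint_torque': array([-8.92824501e-04, -4.12454152e+01, -2.31974208e+01,  7.26549234e-02,
        4.57807886e-02, -1.41068440e-04]), 'eef_pos': array([ 0.15866053, -0.55219405,  0.23013597]), 'tool_rot': array([[ 9.61103530e-01,  2.76187921e-01, -4.86692880e-04],
       [ 2.76188350e-01, -9.61102078e-01,  1.67051783e-03],
       [-6.38469225e-06, -1.73995949e-03, -9.99998486e-01]]), 'wrist_force': array([-0.09114061,  0.86259736, -0.26540145]), 'torque': array([ 0.0047505 , -0.00321525,  0.00925814]), 'finger_gap': 1.0002453008352297} 0.017
side {'K': array([[512.05878412,   0.        , 274.19659853],
       [  0.        , 512.05878412, 213.58109894],
       [  0.        ,   0.        ,   1.        ]]), 'k1': -0.10299104353059288, 'eye': array([ 0.51820853, -1.11376988,  0.80184679]), 'orientation': array([[ 0.98422486, -0.1162001 ,  0.13341278],
       [-0.17642498, -0.58811994,  0.78929663],
       [-0.01325363, -0.80038271, -0.59934286]])}
top {'K': array([[442.82751687,   0.        , 278.88393712],
       [  0.        , 442.82751687, 212.62694366],
       [  0.        ,   0.        ,   1.        ]]), 'k1': -0.08297332278369805, 'eye': array([ 0.51753597, -0.13228507,  1.10949092]), 'orientation': array([[-0.00908661, -0.98845055,  0.1512711 ],
       [-0.9999083 ,  0.01050062,  0.00855131],
       [-0.01004099, -0.15117952, -0.98845533]])}
```

View pics/side0.png

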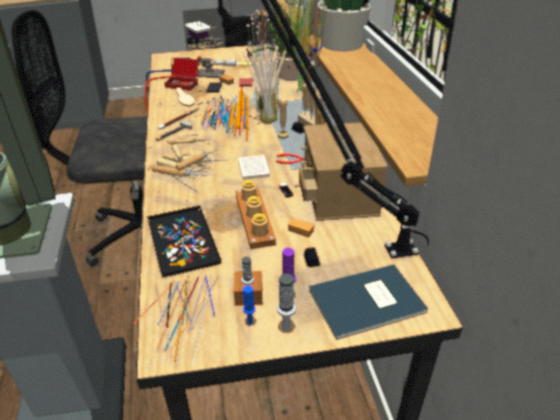

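View pics/top0.png

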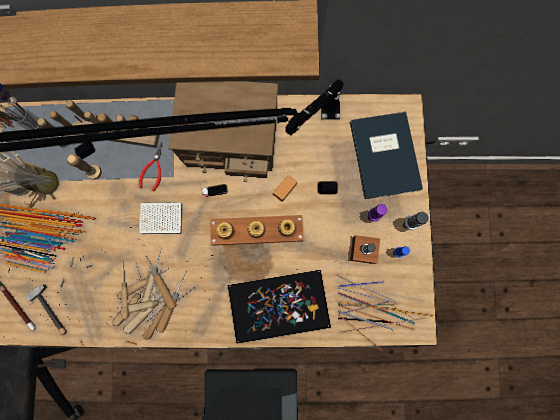

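```bash
cat > h.py <<'E'
import numpy as np,cv2
from bench import *
def ray(n,u,v):
    c=camera_model(n);K=c["K"];k=c["k1"]
    a=np.array([(u-K[0,2])/K[0,0],(v-K[1,2])/K[1,1]]);s=a.copy()
    for _ in range(30): s=a/(1+k*(s@s))
    return np.array(c["eye"]),np.array(c["orientation"])@np.array([s[0],s[1],1.])
def plane(n,u,v,z):
    e,d=ray(n,u,v);return e+d*(z-e[2])/d[2]
def dep(n,u,v,D):
    e,d=ray(n,u,v);return e+d*D
def cloud(n,D,u0,u1,v0,v1):
    c=camera_model(n);U,V=np.meshgrid(np.arange(u0,u1),np.arange(v0,v1))
    dd=D[v0:v1,u0:u1];P=np.array([dep(n,u,v,x) for u,v,x in zip(U.ravel(),V.ravel(),dd.ravel())])
    return P.reshape(*U.shape,3)
def proj(n,P):
    c=camera_model(n);K=c["K"];p=np.array(c["orientation"]).T@(np.array(P)-c["eye"]);s=p[:2]/p[2]
    s=s*(1+c["k1"]*(s@s));return K[0,0]*s[0]+K[0,2],K[1,1]*s[1]+K[1,2]
E
python3 - <<'E'
from h import *
t=np.load("pics/top0.npz");s=np.load("pics/side0.npz")
def crop(a,u0,u1,v0,v1,f,name): cv2.imwrite(name,cv2.resize(a["p"][v0:v1,u0:u1,::-1],None,fx=f,fy=f,interpolation=cv2.INTER_CUBIC))
crop(t,130,440,165,275,2.5,"pics/tc.png");crop(s,200,340,140,340,3,"pics/sc.png")
C=cloud("top",t["d"],200,440,170,275)
for u,v in [(226,229),(256,228),(287,226),(368,247),(352,240),(376,258),(402,251),(416,220),(377,212),(213,244),(300,217),(285,187),(327,187),(214,190)]:
    print(u,v,C[v-170,u-200].round(4))
E
```

```text
Traceback (most recent call last):
  File "h.py", line 14, in cloud
    dd=D[v0:v1,u0:u1];P=np.array([dep(n,u,v,x) for u,v,x in zip(U.ravel(),V.ravel(),dd.ravel())])
                                  ~~~^^^^^^^^^
  File "h.py", line 11, in dep
    e,d=ray(n,u,v);return e+d*D
        ~~~^^^^^^^
  File "h.py", line 4, in ray
    c=camera_model(n);K=c["K"];k=c["k1"]
ValueError: time passes only in moves, steps and waits
```

View pics/tc.png

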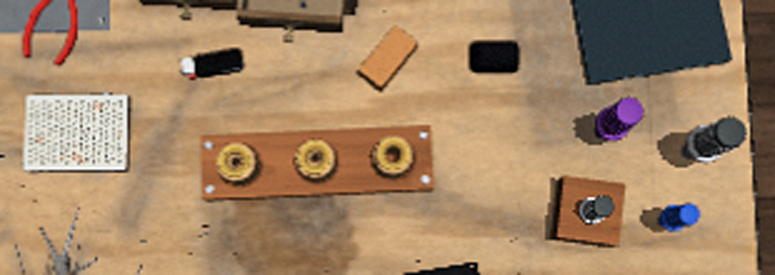

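View pics/sc.png

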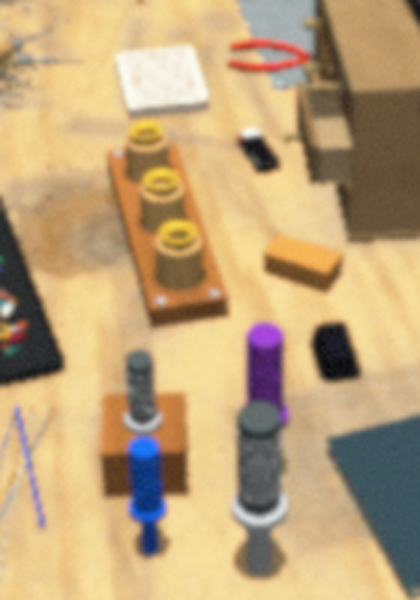

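The top view shows the rack with ferrules at about (226,229), (256,228), (287,226), stand at (366,249) with the grey gauge in it, tile at (160,218). Side view agrees; blue, purple and big grey decoys surround the stand. I'll cache the calibration and measure.

```bash
sed -i 's/^def ray/CM={n:camera_model(n) for n in ("side","top")}\ndef ray/; s/c=camera_model(n)/c=CM[n]/' h.py
python3 - <<'E'
from h import *
print(state()["time_s"])
t=np.load("pics/top0.npz");s=np.load("pics/side0.npz")
C=cloud("top",t["d"],130,440,165,275);S=cloud("side",s["d"],200,340,140,340)
np.savez("pics/cl.npz",C=C,S=S)
for u,v in [(226,220),(287,217),(369,246),(352,240),(376,258),(402,251),(416,220),(377,212),(213,240),(285,187),(327,187),(218,190),(160,218),(320,250)]:
    print(u,v,C[v-165,u-130].round(4))
# height bands
print("--stand top region")
m=lambda P,x0,x1,y0,y1,z0,z1:(P[...,0]>x0)&(P[...,0]<x1)&(P[...,1]>y0)&(P[...,1]<y1)&(P[...,2]>z0)&(P[...,2]<z1)
for nm,P in(("top",C),("side",S)):
  for z0,z1 in((.036,.048),(.085,.12)):
    q=P[m(P,.3,.55,-.5,-.25,z0,z1)]; print(nm,z0,len(q),q.min(0).round(3),q.max(0).round(3),q.mean(0).round(4))
  q=P[m(P,.4,.6,-.25,.15,.05,.075)]
  lab=np.round(q[:,1]/.038)
  from scipy.cluster.vq import kmeans2
  c,l=kmeans2(q,np.array([[.5,.05,.06],[.5,-.04,.06],[.5,-.12,.06]]))
  for i in range(3):
    w=q[l==i];print(nm,len(w),w.min(0).round(3),w.max(0).round(3),w.mean(0).round(4))
E
```

```text
0.1
226 220 [0.6668 0.0086 0.0225]
287 217 [ 0.6734 -0.143   0.0175]
369 246 [ 0.5925 -0.3282  0.1027]
352 240 [ 0.6156 -0.3055  0.0019]
376 258 [ 0.568  -0.3562  0.0406]
402 251 [ 0.5802 -0.4037  0.1019]
416 220 [ 0.6459 -0.4277  0.1414]
377 212 [ 0.6663 -0.3436  0.1311]
213 240 [0.6175 0.0409 0.0197]
285 187 [ 0.7482 -0.1388  0.0249]
327 187 [ 0.7468 -0.2437  0.0261]
218 190 [0.7443 0.0304 0.016 ]
160 218 [0.6745 0.1765 0.0154]
320 250 [ 5.916e-01 -2.248e-01 -2.000e-04]
--stand top regionTraceback (most recent call last):
  File "<stdin>", line 13, in <module>
    return umr_minimum(a, axis, None, out, keepdims, initial, where)
ValueError: zero-size array to reduction operation minimum which has no identity
```

Run:
```python
from h import *
z=np.load("pics/cl.npz");C,S=z["C"],z["S"]
m=lambda P,x0,x1,y0,y1,z0,z1:(P[...,0]>x0)&(P[...,0]<x1)&(P[...,1]>y0)&(P[...,1]<y1)&(P[...,2]>z0)&(P[...,2]<z1)
for nm,P in(("top",C),("side",S)):
  for lab,b in (("stand",(.53,.65,-.385,-.285,.040,.047)),("collar",(.54,.65,-.375,-.295,.047,.058)),("griptop",(.54,.65,-.375,-.295,.098,.115)),("grip",(.54,.65,-.375,-.295,.06,.115)),("rack",(.55,.75,-.25,.1,.0165,.024)),("tile",(.6,.75,.11,.25,.0115,.018))):
    q=P[m(P,*b)]
    if len(q)<4: print(nm,lab,len(q));continue
    r=cv2.minAreaRect((q[:,:2]*1000).astype(np.float32))
    print(nm,lab,len(q),q.min(0).round(3),q.max(0).round(3),"mean",q.mean(0).round(4),"rect",np.round(r[0],1),np.round(r[1],1),round(r[2],1))
  for i,y in enumerate((.015,-.065,-.142)):
    for zz in ((.055,.070),(.03,.05)):
      w=P[m(P,.58,.70,y-.035,y+.035,*zz)]
      if len(w)<4: print(i,len(w)); continue
      print(nm,i,zz,len(w),w.min(0).round(3),w.max(0).round(3),w.mean(0).round(4))
```

```text
top stand 482 [ 0.558 -0.365  0.04 ] [ 0.624 -0.298  0.047] mean [ 0.5901 -0.3307  0.0439] rect [ 590.5 -332. ] [60.8 60.3] 81.5
top collar 52 [ 0.558 -0.361  0.047] [ 0.618 -0.305  0.058] mean [ 0.5873 -0.3278  0.0494] rect [ 590.7 -332.1] [56.3 57.3] 77.8
top griptop 62 [ 0.581 -0.342  0.1  ] [ 0.599 -0.323  0.109] mean [ 0.5899 -0.332   0.1045] rect [ 590.1 -332.5] [18.6 18.4] 30.3
top grip 91 [ 0.58  -0.342  0.06 ] [ 0.599 -0.322  0.109] mean [ 0.5892 -0.3297  0.0968] rect [ 589.8 -331.5] [19.8 18.5] 43.1
top rack 1693 [ 0.607 -0.249  0.017] [0.75  0.046 0.024] mean [ 0.6484 -0.0743  0.0202] rect [ 680.  -101.2] [136.2 299.7] 2.1
top tile 893 [0.637 0.123 0.012] [0.715 0.229 0.018] mean [0.6753 0.1769 0.0139] rect [675.4 175.9] [ 78.1 105.6] 0.7
top 0 (0.055, 0.07) 118 [ 0.624 -0.006  0.055] [0.657 0.025 0.068] [0.6407 0.0107 0.0615]
top 0 (0.03, 0.05) 25 [ 0.622 -0.008  0.032] [0.656 0.019 0.05 ] [0.6349 0.0019 0.0422]
top 1 (0.055, 0.07) 127 [ 0.625 -0.082  0.055] [ 0.659 -0.049  0.069] [ 0.643  -0.0655  0.0612]
top 1 (0.03, 0.05) 24 [ 0.624 -0.084  0.031] [ 0.66  -0.053  0.05 
[... 849 characters left out ...]
36.9 299.3] 1.9
side tile 278 [0.637 0.12  0.012] [0.715 0.227 0.017] mean [0.6762 0.1724 0.013 ] rect [676.7 173.8] [ 77.8 107.2] 0.5
side 0 (0.055, 0.07) 62 [ 0.625 -0.011  0.055] [0.655 0.024 0.063] [0.6406 0.0082 0.0596]
side 0 (0.03, 0.05) 85 [ 0.622 -0.014  0.03 ] [0.656 0.015 0.05 ] [ 0.6385 -0.006   0.0404]
side 1 (0.055, 0.07) 66 [ 0.629 -0.09   0.055] [ 0.657 -0.054  0.063] [ 0.6434 -0.0684  0.0595]
side 1 (0.03, 0.05) 104 [ 0.624 -0.092  0.03 ] [ 0.661 -0.06   0.05 ] [ 0.6423 -0.0813  0.0406]
side 2 (0.055, 0.07) 77 [ 0.63  -0.159  0.055] [ 0.661 -0.128  0.065] [ 0.6458 -0.1427  0.0596]
side 2 (0.03, 0.05) 112 [ 0.627 -0.165  0.03 ] [ 0.664 -0.134  0.05 ] [ 0.6434 -0.1558  0.0405]
```

Run:
```python
from h import *
t=np.load("pics/top0.npz")
for n in("top","side"):
  D=np.load(f"pics/{n}0.npz")["d"]
  P=np.array([dep(n,u,v,D[v,u]) for v in range(0,420,3) for u in range(0,560,3) if D[v,u]>0])
  q=P[(P[:,2]>.115)&(P[:,0]>-.2)&(P[:,0]<1.05)&(abs(P[:,1])<.7)]
  print(n,len(q))
  for y in np.arange(-.7,.7,.1):
    w=q[(q[:,1]>=y)&(q[:,1]<y+.1)]
    if len(w): 
      i=w[:,0].argmin(); hi=w[w[:,2]>.3]
      print(round(y,1),len(w),"minx pt",w[i].round(3),"high minx",hi[hi[:,0].argmin()].round(3) if len(hi) else None, "zrange high",(hi[:,2].min().round(2),hi[:,2].max().round(2)) if len(hi) else None)
```

```text
top 4568
-0.7 323 minx pt [ 1.018 -0.602  0.339] high minx [ 1.018 -0.602  0.339] zrange high (np.float64(0.3), np.float64(0.4))
-0.6 363 minx pt [ 1.018 -0.519  0.219] high minx [ 1.018 -0.586  0.359] zrange high (np.float64(0.3), np.float64(0.39))
-0.5 384 minx pt [ 0.638 -0.437  0.117] high minx [ 1.018 -0.455  0.373] zrange high (np.float64(0.3), np.float64(0.39))
-0.4 377 minx pt [ 0.664 -0.352  0.132] high minx [ 1.017 -0.34   0.38 ] zrange high (np.float64(0.3), np.float64(0.39))
-0.3 389 minx pt [ 0.894 -0.201  0.162] high minx [ 1.017 -0.241  0.322] zrange high (np.float64(0.3), np.float64(0.39))
-0.2 300 minx pt [ 0.796 -0.105  0.138] high minx None zrange high None
-0.1 559 minx pt [ 0.786 -0.05   0.126] high minx [ 0.817 -0.003  0.316] zrange high (np.float64(0.3), np.float64(0.33))
-0.0 576 minx pt [0.78  0.098 0.393] high minx [0.78  0.098 0.393] zrange high (np.float64(0.3), np.float64(0.4))
0.1 371 minx pt [0.741 0.198 0.436] high minx [0.741 0.198 0.436] zrange high (np.float64(0.35), np.float64(0.48))
0.2 346 minx pt [0.709 0.285 0.503] high minx [0.709 0.285 0.503]
[... 1120 characters left out ...]
 minx pt [0.043 0.034 0.211] high minx [0.147 0.013 0.334] zrange high (np.float64(0.3), np.float64(0.4))
0.1 132 minx pt [0.744 0.188 0.462] high minx [0.744 0.188 0.462] zrange high (np.float64(0.36), np.float64(0.48))
0.2 69 minx pt [0.723 0.246 0.465] high minx [0.723 0.246 0.465] zrange high (np.float64(0.43), np.float64(0.47))
0.3 49 minx pt [0.788 0.357 0.121] high minx None zrange high None
0.4 132 minx pt [0.697 0.5   0.235] high minx None zrange high None
0.5 110 minx pt [0.716 0.502 0.202] high minx [0.932 0.573 0.316] zrange high (np.float64(0.3), np.float64(0.38))
0.6 181 minx pt [-0.067  0.676  0.226] high minx [0.883 0.684 0.32 ] zrange high (np.float64(0.3), np.float64(0.36))
```

```bash
cat >> h.py <<'E'
from scipy.spatial.transform import Rotation as R
RT=np.array([[0,1,0],[1,0,0],[0,0,-1.]])
def go(*targets,Rt=RT):
    s=state();A=s["tool_rot"]
    for p in targets:
        rv=R.from_matrix(A.T@Rt).as_rotvec()
        print("rot",np.round(np.degrees(rv)/6,2),"trav",np.round(A.T@(np.array(p)-s["eef_pos"])/.03,2))
def st():
    s=state();print(s["time_s"],s["eef_pos"].round(4),s["wrist_force"].round(2),"gap",round(s["finger_gap"]*91,1),s["tool_rot"].round(3).tolist(),s["joint_positions"].round(2))
E
python3 -c "
from h import *
go((.45,-.36,.23),(.590,-.334,.19))"
```

```text
rot [-1.000e-02 -1.000e-02 -1.233e+01] trav [ 1.11e+01 -3.48e+00  1.00e-02]
rot [-1.000e-02 -1.000e-02 -1.233e+01] trav [15.83 -3.02  1.35]
```

jog_arm:
  rotation:
    - [0,0,-6]
    - [0,0,-12.33]
    - [0,0,-12.33]
    - [0,0,-12.33]
    - [0,0,-12.33]
    - [0,0,-12.33]
    - [0,0,-12.33]
    - [0,0,-12.33]
    - [0,0,-12.33]
    - [0,0,-12.33]
    - [0,0,-12.33]
    - [0,0,-12.33]
    - [0,0,-12.33]
    - [0,0,-12.33]
  travel:
    - [5,-1.6,0]
    - [11.1,-3.48,0]
    - [11.1,-3.48,0]
    - [11.1,-3.48,0]
    - [11.1,-3.48,0]
    - [11.1,-3.48,0]
    - [15.83,-3.02,1.35]
    - [15.83,-3.02,1.35]
    - [15.83,-3.02,1.35]
    - [15.83,-3.02,1.35]
    - [15.83,-3.02,1.35]
    - [15.83,-3.02,1.35]
    - [15.83,-3.02,1.35]
    - [15.83,-3.02,1.35]
  claw: [50,50,50,50,50,50,50,50,50,50,50,50,50,50]
  squeeze: 25

```text
time_s: 1.85
eef_pos: [0.5898, -0.3348, 0.191]
tool_rot: [[0.001, 1.0, 0.001], [1.0, -0.0, -0.0], [-0.0, 0.001, -1.0]]
wrist_force: [-0.8, -0.0, 0.2]
finger_gap: 0.497
```

```bash
python3 -c "
from h import *
st();go((.590,-.334,.086),(.590,-.334,.19))"
```

```text
1.85 [ 0.5898 -0.3348  0.191 ] [-0.81 -0.03  0.23] gap 45.2 [[0.001, 1.0, 0.001], [1.0, -0.0, -0.0], [-0.0, 0.001, -1.0]] [-0.53  0.51  1.37 -0.    1.27 -0.53]
rot [ 0.01  0.   -0.  ] trav [0.03 0.01 3.5 ]
rot [ 0.01  0.   -0.  ] trav [0.03 0.01 0.03]
```

jog_arm:
  rotation:
    - [0,0,0]
    - [0,0,0]
    - [0,0,0]
    - [0,0,0]
    - [0,0,0]
    - [0,0,0]
    - [0,0,0]
    - [0,0,0]
    - [0,0,0]
    - [0,0,0]
  travel:
    - [0.03,0,1]
    - [0.03,0,2]
    - [0.03,0,2.8]
    - [0.03,0,3.3]
    - [0.03,0,3.5]
    - [0.03,0,3.5]
    - [0.03,0,3.5]
    - [0.03,0,3.5]
    - [0.03,0,3.5]
    - [0.03,0,3.5]
  claw: [50,50,50,50,50,50,10,10,10,10]
  squeeze: 25

```text
time_s: 3.1
eef_pos: [0.5904, -0.3336, 0.086]
tool_rot: [[-0.0, 1.0, 0.001], [1.0, 0.0, -0.0], [-0.0, 0.001, -1.0]]
wrist_force: [-0.8, 0.6, 2.7]
finger_gap: 0.212
```

```bash
python3 -c "
from h import *
st()
for n in('side','top'):
    p,d=grab_frame(n);np.savez(f'pics/{n}1.npz',p=p,d=d)
    c=p[150:350,200:400] if n=='side' else p[180:300,300:460]
    cv2.imwrite(f'pics/{n}1.png',cv2.resize(c[:,:,::-1],None,fx=3,fy=3))"
```

```text
3.1 [ 0.5904 -0.3336  0.086 ] [-0.82  0.6   2.69] gap 19.3 [[-0.0, 1.0, 0.001], [1.0, 0.0, -0.0], [-0.0, 0.001, -1.0]] [-0.53  0.59  1.5  -0.    1.05 -0.53]
```

View pics/side1.png

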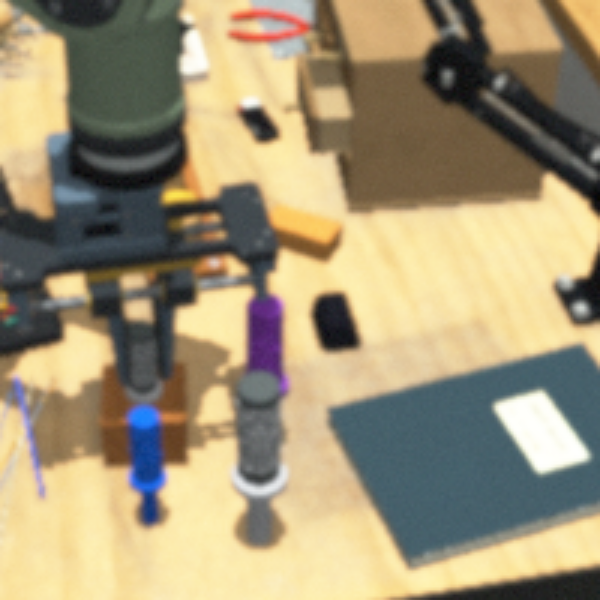

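The side view shows the jaws closed on the grey gauge grip in the stand (gap about 20 mm), decoys undisturbed. Lifting.

jog_arm:
  rotation:
    - [0,0,0]
    - [0,0,0]
    - [0,0,0]
    - [0,0,0]
    - [0,0,0]
    - [0,0,0]
  travel:
    - [0,0,-0.5]
    - [0,0,-1.2]
    - [0,0,-2]
    - [0,0,-2.8]
    - [0,0,-2.8]
    - [0,0,-2.8]
  claw: [10,10,10,10,10,10]
  squeeze: 25

```text
time_s: 3.95
eef_pos: [0.5897, -0.3332, 0.1686]
tool_rot: [[-0.0, 1.0, -0.001], [1.0, 0.0, 0.001], [0.001, -0.001, -1.0]]
wrist_force: [0.1, 0.3, -2.5]
finger_gap: 0.211
```

```bash
python3 -c "
from h import *
st()
n='side'
p,d=grab_frame(n);np.savez(f'pics/{n}2.npz',p=p,d=d)
c=p[150:350,200:340]
cv2.imwrite(f'pics/{n}2.png',cv2.resize(c[:,:,::-1],None,fx=3,fy=3))"
```

```text
3.95 [ 0.5897 -0.3332  0.1686] [ 0.12  0.33 -2.55] gap 19.2 [[-0.0, 1.0, -0.001], [1.0, 0.0, 0.001], [0.001, -0.001, -1.0]] [-0.53  0.52  1.4  -0.    1.22 -0.53]
```

View pics/side2.png

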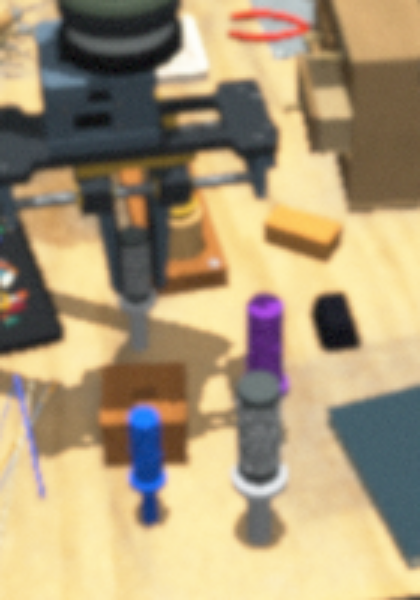

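```bash
python3 -c "
from h import *
print(plane('side',246.3,265.2,.0866),plane('side',248.4,281,.044))
s=np.load('pics/side2.npz')
p=s['p'];c=p[235:275,225:270];cv2.imwrite('pics/z.png',cv2.resize(c[:,:,::-1],None,fx=12,fy=12,interpolation=cv2.INTER_NEAREST))
for v in range(245,268,3): 
  print(v,[ (u,)+tuple(dep('side',u,v,s['d'][v,u]).round(3)) for u in range(241,252,2)])
"
```

```text
[ 0.58978494 -0.33521004  0.0866    ] [ 0.59180812 -0.33834114  0.044     ]
245 [(241, np.float64(0.58), np.float64(-0.352), np.float64(0.157)), (243, np.float64(0.585), np.float64(-0.343), np.float64(0.148)), (245, np.float64(0.589), np.float64(-0.342), np.float64(0.147)), (247, np.float64(0.593), np.float64(-0.344), np.float64(0.148)), (249, np.float64(0.597), np.float64(-0.341), np.float64(0.145)), (251, np.float64(0.6), np.float64(-0.35), np.float64(0.152))]
248 [(241, np.float64(0.581), np.float64(-0.339), np.float64(0.137)), (243, np.float64(0.585), np.float64(-0.341), np.float64(0.139)), (245, np.float64(0.589), np.float64(-0.343), np.float64(0.14)), (247, np.float64(0.593), np.float64(-0.341), np.float64(0.138)), (249, np.float64(0.597), np.float64(-0.34), np.float64(0.136)), (251, np.float64(0.601), np.float64(-0.335), np.float64(0.131))]
251 [(241, np.float64(0.581), np.float64(-0.34), np.float64(0.131)), (243, np.float64(0.584), np.float64(-0.342), np.float64(0.132)), (245, np.float64(0.588), np.float64(-0.343), np.float64(0.133)), (247, np.float64(0.592), np.float64(-0.34
[... 1431 characters left out ...]
2), np.float64(-0.228), np.float64(-0.003)), (245, np.float64(0.587), np.float64(-0.337), np.float64(0.095)), (247, np.float64(0.591), np.float64(-0.34), np.float64(0.097)), (249, np.float64(0.596), np.float64(-0.336), np.float64(0.092)), (251, np.float64(0.61), np.float64(-0.234), np.float64(-0.002))]
266 [(241, np.float64(0.586), np.float64(-0.241), np.float64(-0.0)), (243, np.float64(0.591), np.float64(-0.238), np.float64(-0.004)), (245, np.float64(0.587), np.float64(-0.338), np.float64(0.088)), (247, np.float64(0.591), np.float64(-0.338), np.float64(0.087)), (249, np.float64(0.605), np.float64(-0.241), np.float64(-0.004)), (251, np.float64(0.609), np.float64(-0.243), np.float64(-0.003))]
```

View pics/z.png

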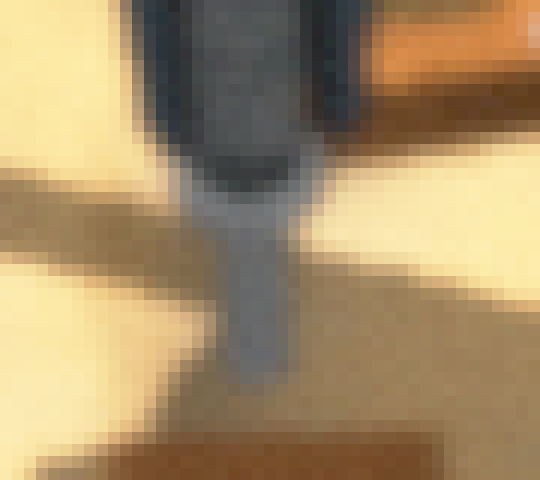

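The pin hangs vertically, tip at side pixel (246,266), ray at z=0.087 gives (0.590,−0.335), agreeing with the TCP. Now to the left handle.

```bash
python3 -c "
from h import *
st();go((.6405,.0095,.1686))"
```

```text
4.0 [ 0.5895 -0.3331  0.1681] [ 0.51 -0.31 -1.18] gap 19.6 [[-0.0, 1.0, -0.002], [1.0, 0.0, 0.001], [0.001, -0.002, -1.0]] [-0.53  0.52  1.4  -0.    1.22 -0.53]
rot [-0.02 -0.01  0.  ] trav [ 1.142e+01  1.700e+00 -1.000e-02]
```

jog_arm:
  rotation:
    - [0,0,0]
    - [0,0,0]
    - [0,0,0]
    - [0,0,0]
    - [0,0,0]
    - [0,0,0]
    - [0,0,0]
    - [0,0,0]
    - [0,0,0]
    - [0,0,0]
    - [0,0,0]
  travel:
    - [1.2,0.18,0]
    - [2.6,0.39,0]
    - [4.2,0.63,0]
    - [5.8,0.86,0]
    - [7.4,1.1,0]
    - [9,1.34,0]
    - [10.4,1.55,0]
    - [11.1,1.65,0]
    - [11.42,1.7,0]
    - [11.42,1.7,0]
    - [11.42,1.7,0]
  claw: [10,10,10,10,10,10,10,10,10,10,10]

```text
time_s: 5.38
eef_pos: [0.641, 0.0077, 0.1693]
tool_rot: [[0.001, 1.0, -0.0], [1.0, -0.001, -0.001], [-0.001, -0.0, -1.0]]
wrist_force: [-0.6, -0.1, -1.4]
finger_gap: 0.211
```

```bash
python3 -c "
from h import *
st()
for n in('side','top'):
  p,d=grab_frame(n);np.savez(f'pics/{n}3.npz',p=p,d=d)
  c=p[120:250,190:330] if n=='side' else p[170:270,180:340]
  cv2.imwrite(f'pics/{n}3.png',cv2.resize(c[:,:,::-1],None,fx=4,fy=4,interpolation=cv2.INTER_CUBIC))"
```

```text
5.375 [0.641  0.0077 0.1693] [-0.59 -0.09 -1.43] gap 19.2 [[0.001, 1.0, -0.0], [1.0, -0.001, -0.001], [-0.001, -0.0, -1.0]] [-0.01  0.46  1.5  -0.    1.18 -0.  ]
```

View pics/side3.png

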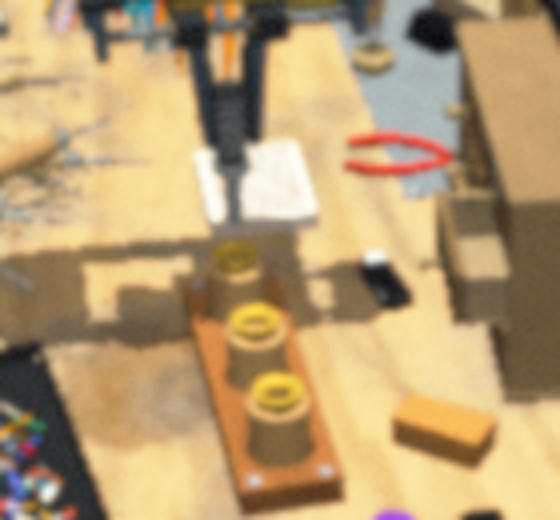

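View pics/top3.png

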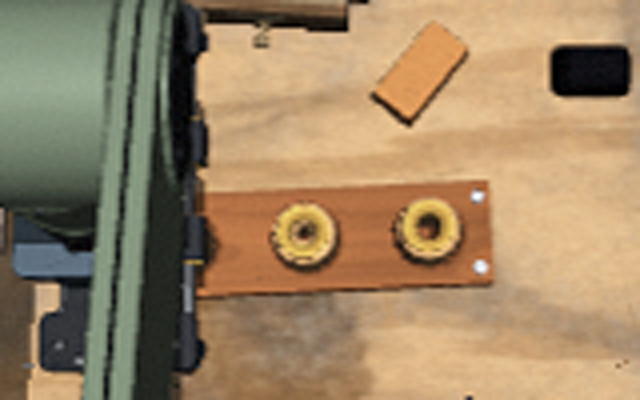

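```bash
python3 -c "
from h import *
print(plane('side',248.5,175.5,.087),plane('side',249.2,183.9,.063))
p=np.load('pics/side3.npz')['p'];c=p[155:195,230:270];cv2.imwrite('pics/z3.png',cv2.resize(c[:,:,::-1],None,fx=14,fy=14,interpolation=cv2.INTER_CUBIC))
go((.641,.0095,.165))"
```

```text
[0.641034   0.00262252 0.087     ] [ 0.64139276 -0.00066672  0.063     ]
rot [-0.    0.   -0.01] trav [ 0.06 -0.    0.15]
```

View pics/z3.png

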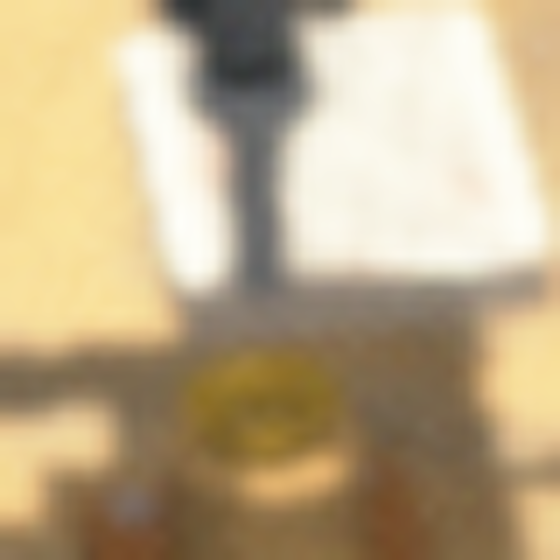

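jog_arm:
  rotation:
    - [0,0,0]
    - [0,0,0]
    - [0,0,0]
    - [0,0,0]
    - [0,0,0]
    - [0,0,0]
  travel:
    - [0.03,0,0.2]
    - [0.03,0,0.45]
    - [0.03,0,0.7]
    - [0.03,0,0.85]
    - [0.03,0,0.95]
    - [0.03,0,0.95]
  claw: [10,10,10,10,10,10]

```text
time_s: 6.22
eef_pos: [0.6411, 0.01, 0.1407]
tool_rot: [[-0.0, 1.0, -0.0], [1.0, 0.0, -0.0], [-0.0, -0.0, -1.0]]
wrist_force: [0.0, -0.4, -1.6]
finger_gap: 0.214
```

jog_arm:
  rotation:
    - [0,0,0]
    - [0,0,0]
    - [0,0,0]
    - [0,0,0]
  travel:
    - [0,0,0.05]
    - [0,0,0.1]
    - [0,0,0.15]
    - [0,0,0.15]
  claw: [10,10,10,10]

```text
time_s: 6.72
eef_pos: [0.641, 0.0099, 0.1363]
tool_rot: [[-0.0, 1.0, -0.0], [1.0, 0.0, -0.0], [-0.0, -0.0, -1.0]]
wrist_force: [0.9, -0.9, -1.7]
finger_gap: 0.213
```

jog_arm:
  rotation:
    - [0,0,0]
    - [0,0,0]
    - [0,0,0]
    - [0,0,0]
  travel:
    - [0,0,0.04]
    - [0,0,0.08]
    - [0,0,0.1]
    - [0,0,0.1]
  claw: [10,10,10,10]

```text
time_s: 7.22
eef_pos: [0.6416, 0.0099, 0.1356]
tool_rot: [[-0.0, 1.0, 0.002], [1.0, 0.0, -0.0], [-0.0, 0.002, -1.0]]
wrist_force: [-2.0, -0.7, 8.7]
finger_gap: 0.213
```

jog_arm:
  rotation:
    - [0,0,0]
    - [0,0,0]
    - [0,0,0]
    - [0,0,0]
    - [0,0,0]
    - [0,0,0]
    - [0,0,0]
    - [0,0,0]
    - [0,0,0]
  travel:
    - [0,0,-0.3]
    - [0,0,-0.8]
    - [0,0,-1.15]
    - [-0.5,0.02,-1.15]
    - [-1.3,0.04,-1.15]
    - [-2.1,0.06,-1.15]
    - [-2.55,0.07,-1.15]
    - [-2.55,0.07,-1.15]
    - [-2.55,0.07,-1.15]
  claw: [10,10,10,10,10,10,10,10,10]

```text
time_s: 8.35
eef_pos: [0.6432, -0.0663, 0.1678]
tool_rot: [[-0.0, 1.0, -0.0], [1.0, 0.0, 0.0], [0.0, -0.0, -1.0]]
wrist_force: [-0.4, -0.3, -0.7]
finger_gap: 0.212
```

```bash
python3 -c "
from h import *
st()
for n in('side','top'):
  p,d=grab_frame(n);np.savez(f'pics/{n}4.npz',p=p,d=d)
  c=p[120:250,190:330] if n=='side' else p[170:270,180:340]
  cv2.imwrite(f'pics/{n}4.png',cv2.resize(c[:,:,::-1],None,fx=4,fy=4,interpolation=cv2.INTER_CUBIC))"
```

```text
8.35 [ 0.6432 -0.0663  0.1678] [-0.37 -0.33 -0.66] gap 19.3 [[-0.0, 1.0, -0.0], [1.0, 0.0, 0.0], [0.0, -0.0, -1.0]] [-0.12  0.47  1.48  0.    1.18 -0.12]
```

View pics/side4.png

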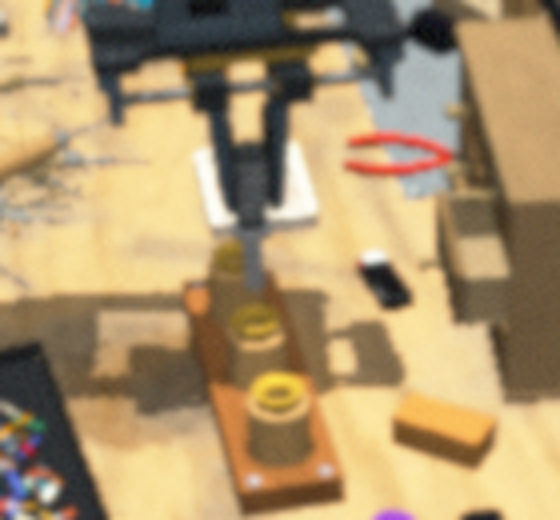

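View pics/top4.png

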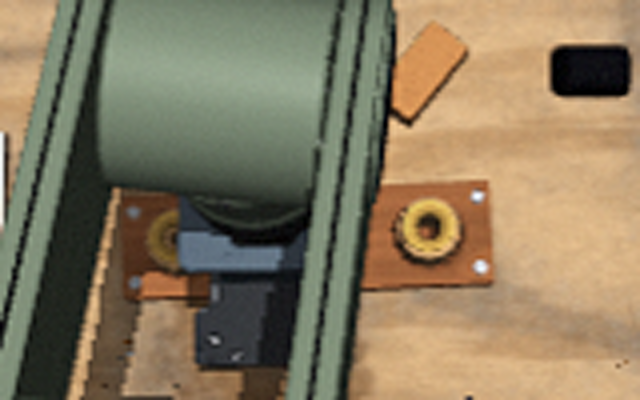

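The left handle stays standing, and the pin hangs just above the middle rim (side: tip ≈(253,191), rim ≈(254,201)). Pushing down the same way.

jog_arm:
  rotation:
    - [0,0,0]
    - [0,0,0]
    - [0,0,0]
    - [0,0,0]
    - [0,0,0]
    - [0,0,0]
  travel:
    - [0,0,0.2]
    - [0,0,0.45]
    - [0,0,0.7]
    - [0,0,0.85]
    - [0,0,0.9]
    - [0,0,0.9]
  claw: [10,10,10,10,10,10]

```text
time_s: 9.2
eef_pos: [0.6433, -0.0665, 0.1409]
tool_rot: [[-0.0, 1.0, 0.0], [1.0, 0.0, -0.0], [-0.0, 0.0, -1.0]]
wrist_force: [0.1, 0.1, -1.2]
finger_gap: 0.215
```

jog_arm:
  rotation:
    - [0,0,0]
    - [0,0,0]
    - [0,0,0]
    - [0,0,0]
  travel:
    - [0,0,0.05]
    - [0,0,0.1]
    - [0,0,0.15]
    - [0,0,0.15]
  claw: [10,10,10,10]

```text
time_s: 9.7
eef_pos: [0.6432, -0.0666, 0.1363]
tool_rot: [[-0.0, 1.0, -0.0], [1.0, 0.0, -0.0], [-0.0, -0.0, -1.0]]
wrist_force: [0.3, -0.3, -1.6]
finger_gap: 0.213
```

jog_arm:
  rotation:
    - [0,0,0]
    - [0,0,0]
    - [0,0,0]
    - [0,0,0]
  travel:
    - [0,0,0.04]
    - [0,0,0.08]
    - [0,0,0.1]
    - [0,0,0.1]
  claw: [10,10,10,10]

```text
time_s: 10.2
eef_pos: [0.6436, -0.0666, 0.1355]
tool_rot: [[-0.0, 1.0, 0.002], [1.0, 0.0, -0.0], [-0.0, 0.002, -1.0]]
wrist_force: [-2.6, 0.4, 8.0]
finger_gap: 0.216
```

Stops at the same depth (tip ≈0.0535, 9.5 mm below the rim): tight. Now the right handle.

jog_arm:
  rotation:
    - [0,0,0]
    - [0,0,0]
    - [0,0,0]
    - [0,0,0]
    - [0,0,0]
    - [0,0,0]
    - [0,0,0]
    - [0,0,0]
    - [0,0,0]
  travel:
    - [0,0,-0.3]
    - [0,0,-0.8]
    - [0,0,-1.15]
    - [-0.5,0.02,-1.15]
    - [-1.3,0.05,-1.15]
    - [-2.1,0.08,-1.15]
    - [-2.52,0.1,-1.15]
    - [-2.52,0.1,-1.15]
    - [-2.52,0.1,-1.15]
  claw: [10,10,10,10,10,10,10,10,10]

```text
time_s: 11.32
eef_pos: [0.6462, -0.1418, 0.1678]
tool_rot: [[-0.0, 1.0, -0.0], [1.0, 0.0, 0.001], [0.001, -0.0, -1.0]]
wrist_force: [-0.2, -0.0, -0.9]
finger_gap: 0.211
```

```bash
python3 -c "
from h import *
st()
for n in('side',):
  p,d=grab_frame(n);np.savez(f'pics/{n}5.npz',p=p,d=d)
  c=p[120:250,190:330]
  cv2.imwrite(f'pics/{n}5.png',cv2.resize(c[:,:,::-1],None,fx=4,fy=4,interpolation=cv2.INTER_CUBIC))"
```

```text
11.325 [ 0.6462 -0.1418  0.1678] [-0.16 -0.   -0.93] gap 19.2 [[-0.0, 1.0, -0.0], [1.0, 0.0, 0.001], [0.001, -0.0, -1.0]] [-0.23  0.5   1.44  0.    1.2  -0.23]
```

View pics/side5.png

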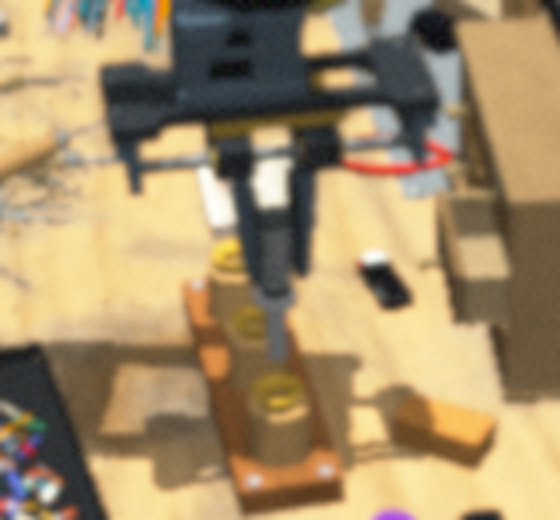

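Pin is over the right rim (tip ≈(259,210), rim ≈(260,218)); the others still stand. Lowering.

jog_arm:
  rotation:
    - [0,0,0]
    - [0,0,0]
    - [0,0,0]
    - [0,0,0]
    - [0,0,0]
    - [0,0,0]
  travel:
    - [0,0,0.2]
    - [0,0,0.45]
    - [0,0,0.7]
    - [0,0,0.85]
    - [0,0,0.9]
    - [0,0,0.9]
  claw: [10,10,10,10,10,10]

```text
time_s: 12.12
eef_pos: [0.6463, -0.1422, 0.141]
tool_rot: [[-0.0, 1.0, 0.0], [1.0, 0.0, -0.0], [-0.0, 0.0, -1.0]]
wrist_force: [-0.4, -0.8, -1.6]
finger_gap: 0.215
```

jog_arm:
  rotation:
    - [0,0,0]
    - [0,0,0]
    - [0,0,0]
    - [0,0,0]
  travel:
    - [0,0,0.05]
    - [0,0,0.1]
    - [0,0,0.15]
    - [0,0,0.15]
  claw: [10,10,10,10]

```text
time_s: 12.62
eef_pos: [0.6462, -0.1422, 0.1363]
tool_rot: [[-0.0, 1.0, -0.0], [1.0, 0.0, -0.0], [-0.0, -0.0, -1.0]]
wrist_force: [0.3, 0.3, -2.0]
finger_gap: 0.215
```

jog_arm:
  rotation:
    - [0,0,0]
    - [0,0,0]
    - [0,0,0]
    - [0,0,0]
  travel:
    - [0,0,0.04]
    - [0,0,0.08]
    - [0,0,0.1]
    - [0,0,0.1]
  claw: [10,10,10,10]

```text
time_s: 13.12
eef_pos: [0.6462, -0.1421, 0.1334]
tool_rot: [[-0.0, 1.0, -0.0], [1.0, 0.0, -0.0], [-0.0, -0.0, -1.0]]
wrist_force: [-0.1, -0.0, -1.6]
finger_gap: 0.21
```

jog_arm:
  rotation:
    - [0,0,0]
    - [0,0,0]
    - [0,0,0]
    - [0,0,0]
    - [0,0,0]
    - [0,0,0]
    - [0,0,0]
    - [0,0,0]
  travel:
    - [0,0,0.12]
    - [0,0,0.25]
    - [0,0,0.38]
    - [0,0,0.5]
    - [0,0,0.62]
    - [0,0,0.74]
    - [0,0,0.85]
    - [0,0,0.85]
  claw: [10,10,10,10,10,10,10,10]

```text
time_s: 14.12
eef_pos: [0.6461, -0.142, 0.1076]
tool_rot: [[-0.0, 1.0, -0.001], [1.0, 0.0, 0.0], [0.0, -0.001, -1.0]]
wrist_force: [1.0, -0.4, -2.2]
finger_gap: 0.214
```

jog_arm:
  rotation:
    - [0,0,0]
    - [0,0,0]
    - [0,0,0]
    - [0,0,0]
  travel:
    - [0,0,0.04]
    - [0,0,0.08]
    - [0,0,0.11]
    - [0,0,0.11]
  claw: [10,10,10,10]

```text
time_s: 14.62
eef_pos: [0.6464, -0.1422, 0.105]
tool_rot: [[-0.0, 1.0, 0.001], [1.0, 0.0, -0.0], [-0.0, 0.001, -1.0]]
wrist_force: [-0.3, -0.3, 0.7]
finger_gap: 0.213
```

Contact beginning at 0.105; a touch more to seat the collar.

jog_arm:
  rotation:
    - [0,0,0]
    - [0,0,0]
    - [0,0,0]
  travel:
    - [0,0,0.03]
    - [0,0,0.06]
    - [0,0,0.06]
  claw: [10,10,10]

```text
time_s: 15.0
eef_pos: [0.6466, -0.1423, 0.1048]
tool_rot: [[-0.0, 1.0, 0.002], [1.0, 0.0, -0.001], [-0.001, 0.002, -1.0]]
wrist_force: [-2.9, -1.0, 8.0]
finger_gap: 0.208
```

jog_arm:
  rotation:
    - [0,0,0]
    - [0,0,0]
    - [0,0,0]
    - [0,0,0]
    - [0,0,0]
    - [0,0,0]
  travel:
    - [0,0,-0.3]
    - [0,0,-0.8]
    - [0,0,-1.4]
    - [0,0,-1.9]
    - [0,0,-2.2]
    - [0,0,-2.2]
  claw: [10,10,10,10,10,10]

```text
time_s: 15.75
eef_pos: [0.6467, -0.1422, 0.1698]
tool_rot: [[-0.0, 1.0, 0.002], [1.0, 0.0, -0.0], [-0.0, 0.002, -1.0]]
wrist_force: [0.5, -0.2, -1.4]
finger_gap: 0.21
```

```bash
python3 -c "
from h import *
st();go((.590,-.3335,.1686))
for n in('side',):
  p,d=grab_frame(n);np.savez(f'pics/{n}6.npz',p=p,d=d)
  c=p[120:250,190:330]
  cv2.imwrite(f'pics/{n}6.png',cv2.resize(c[:,:,::-1],None,fx=4,fy=4,interpolation=cv2.INTER_CUBIC))"
```

```text
15.75 [ 0.6467 -0.1422  0.1698] [ 0.47 -0.23 -1.42] gap 19.1 [[-0.0, 1.0, 0.002], [1.0, 0.0, -0.0], [-0.0, 0.002, -1.0]] [-0.23  0.49  1.44 -0.    1.2  -0.23]
rot [0.02 0.   0.  ] trav [-6.38 -1.89  0.04]
```

View pics/side6.png

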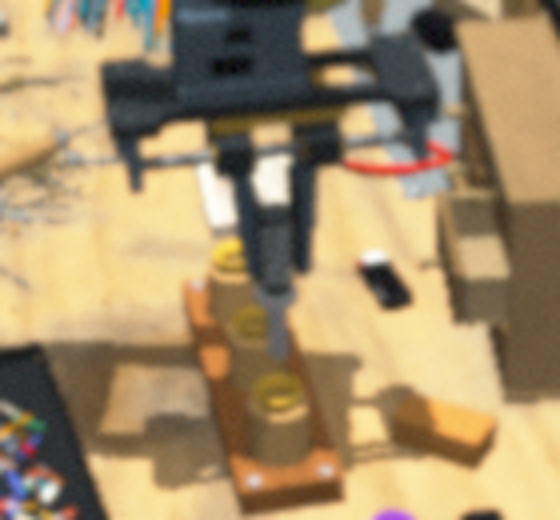

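The right handle took the whole pin and still stands in its nest; pin is clear (tip ≈(259,209)). Back to the stand.

jog_arm:
  rotation:
    - [0,0,0]
    - [0,0,0]
    - [0,0,0]
    - [0,0,0]
    - [0,0,0]
    - [0,0,0]
    - [0,0,0]
    - [0,0,0]
  travel:
    - [-0.9,-0.27,0]
    - [-2.1,-0.63,0.03]
    - [-3.5,-1.05,0.03]
    - [-4.9,-1.46,0.03]
    - [-5.9,-1.75,0.03]
    - [-6.38,-1.89,0.03]
    - [-6.38,-1.89,0.03]
    - [-6.38,-1.89,0.03]
  claw: [10,10,10,10,10,10,10,10]

```text
time_s: 16.8
eef_pos: [0.5899, -0.3323, 0.1677]
tool_rot: [[-0.001, 1.0, -0.0], [1.0, 0.001, 0.001], [0.001, -0.0, -1.0]]
wrist_force: [-0.3, -0.3, -1.9]
finger_gap: 0.213
```

```bash
python3 -c "
from h import *
st();go((.590,-.3335,.130),(.590,-.3335,.086))
for n in('side',):
  p,d=grab_frame(n);np.savez(f'pics/{n}7.npz',p=p,d=d)
  c=p[230:310,210:290]
  cv2.imwrite(f'pics/{n}7.png',cv2.resize(c[:,:,::-1],None,fx=7,fy=7,interpolation=cv2.INTER_CUBIC))"
```

```text
16.8 [ 0.5899 -0.3323  0.1677] [-0.27 -0.29 -1.92] gap 19.4 [[-0.001, 1.0, -0.0], [1.0, 0.001, 0.001], [0.001, -0.0, -1.0]] [-0.53  0.52  1.4   0.    1.22 -0.53]
rot [-0.   -0.01  0.01] trav [-0.04  0.    1.26]
rot [-0.   -0.01  0.01] trav [-0.04  0.    2.72]
```

View pics/side7.png

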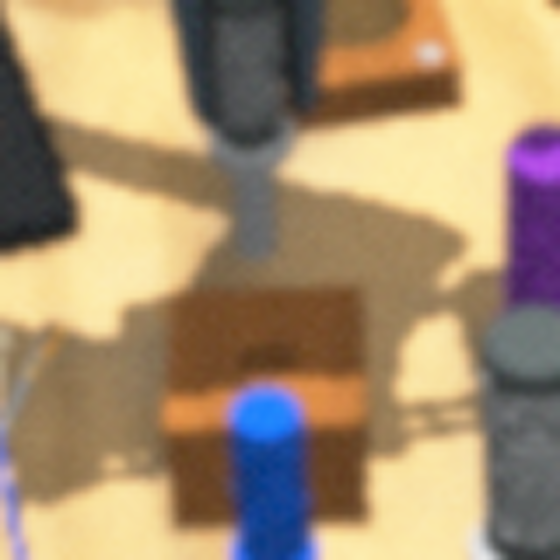

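jog_arm:
  rotation:
    - [0,0,0]
    - [0,0,0]
    - [0,0,0]
    - [0,0,0]
    - [0,0,0]
    - [0,0,0]
  travel:
    - [-0.05,0.02,0.3]
    - [-0.05,0.02,0.7]
    - [-0.05,0.02,1.1]
    - [-0.05,0.02,1.2]
    - [-0.05,0.02,1.2]
    - [-0.05,0.02,1.2]
  claw: [10,10,10,10,10,10]

```text
time_s: 17.6
eef_pos: [0.5905, -0.3353, 0.1325]
tool_rot: [[-0.0, 1.0, 0.001], [1.0, 0.0, -0.001], [-0.001, 0.001, -1.0]]
wrist_force: [-0.2, -0.2, -1.4]
finger_gap: 0.213
```

jog_arm:
  rotation:
    - [0,0,0]
    - [0,0,0]
    - [0,0,0]
    - [0,0,0]
  travel:
    - [0,0,0.08]
    - [0,0,0.16]
    - [0,0,0.24]
    - [0,0,0.24]
  claw: [10,10,10,10]

```text
time_s: 18.1
eef_pos: [0.59, -0.335, 0.1244]
tool_rot: [[-0.0, 1.0, -0.001], [1.0, 0.0, 0.0], [0.0, -0.001, -1.0]]
wrist_force: [-0.1, 0.2, -2.2]
finger_gap: 0.21
```

jog_arm:
  rotation:
    - [0,0,0]
    - [0,0,0]
    - [0,0,0]
    - [0,0,0]
  travel:
    - [0.02,0,0.08]
    - [0.03,0,0.16]
    - [0.03,0,0.24]
    - [0.03,0,0.24]
  claw: [10,10,10,10]

```text
time_s: 18.6
eef_pos: [0.59, -0.334, 0.1172]
tool_rot: [[-0.0, 1.0, -0.001], [1.0, 0.0, 0.0], [0.0, -0.001, -1.0]]
wrist_force: [-0.1, -0.0, -1.7]
finger_gap: 0.21
```

jog_arm:
  rotation:
    - [0,0,0]
    - [0,0,0]
    - [0,0,0]
    - [0,0,0]
    - [0,0,0]
  travel:
    - [0,0,0.1]
    - [0,0,0.2]
    - [0,0,0.3]
    - [0,0,0.4]
    - [0,0,0.4]
  claw: [10,10,10,10,10]

```text
time_s: 19.23
eef_pos: [0.59, -0.334, 0.1051]
tool_rot: [[-0.0, 1.0, -0.001], [1.0, 0.0, 0.0], [0.0, -0.001, -1.0]]
wrist_force: [0.6, -0.1, -1.8]
finger_gap: 0.216
```

In the hole freely. Down to the collar (expected TCP ≈0.086).

jog_arm:
  rotation:
    - [0,0,0]
    - [0,0,0]
    - [0,0,0]
    - [0,0,0]
    - [0,0,0]
    - [0,0,0]
  travel:
    - [0,0,0.15]
    - [0,0,0.3]
    - [0,0,0.45]
    - [0,0,0.56]
    - [0,0,0.6]
    - [0,0,0.6]
  claw: [10,10,10,10,10,10]

```text
time_s: 19.98
eef_pos: [0.5902, -0.3342, 0.0875]
tool_rot: [[-0.0, 1.0, -0.0], [1.0, 0.0, -0.0], [-0.0, -0.0, -1.0]]
wrist_force: [0.1, 0.7, -0.8]
finger_gap: 0.216
```

jog_arm:
  rotation:
    - [0,0,0]
    - [0,0,0]
    - [0,0,0]
  travel:
    - [0,0,0.03]
    - [0,0,0.05]
    - [0,0,0.05]
  claw: [10,10,10]

```text
time_s: 20.35
eef_pos: [0.5902, -0.3341, 0.0861]
tool_rot: [[-0.0, 1.0, 0.0], [1.0, 0.0, -0.0], [-0.0, 0.0, -1.0]]
wrist_force: [-0.7, 0.8, -1.6]
finger_gap: 0.212
```

jog_arm:
  rotation:
    - [0,0,0]
    - [0,0,0]
    - [0,0,0]
  travel:
    - [0,0,0.03]
    - [0,0,0.05]
    - [0,0,0.05]
  claw: [10,10,10]

```text
time_s: 20.72
eef_pos: [0.5902, -0.3342, 0.086]
tool_rot: [[-0.0, 1.0, 0.001], [1.0, 0.0, -0.001], [-0.001, 0.001, -1.0]]
wrist_force: [-2.5, 0.2, 5.6]
finger_gap: 0.211
```

Seated (force +7 N, same height as at pickup). Release and rise.

jog_arm:
  rotation:
    - [0,0,0]
    - [0,0,0]
    - [0,0,0]
    - [0,0,0]
    - [0,0,0]
    - [0,0,0]
    - [0,0,0]
    - [0,0,0]
    - [0,0,0]
    - [0,0,0]
  travel:
    - [0,0,0]
    - [0,0,0]
    - [0,0,0]
    - [0,0,-0.3]
    - [0,0,-1]
    - [0,0,-2]
    - [0,0,-3]
    - [0,0,-3]
    - [0,0,-3]
    - [0,0,-3]
  claw: [50,50,50,50,50,50,50,50,50,50]

```text
time_s: 21.98
eef_pos: [0.5895, -0.3338, 0.173]
tool_rot: [[-0.0, 1.0, -0.002], [1.0, 0.0, 0.001], [0.001, -0.002, -1.0]]
wrist_force: [0.5, 0.3, -0.2]
finger_gap: 0.495
```

```bash
python3 -c "
from h import *
st();go((.646,-.1425,.13),(.646,-.1425,.041))
for n in('side','top'):
  p,d=grab_frame(n);np.savez(f'pics/{n}8.npz',p=p,d=d)
  c=p[150:330,190:330] if n=='side' else p[170:270,180:340]
  cv2.imwrite(f'pics/{n}8.png',cv2.resize(c[:,:,::-1],None,fx=3.3,fy=3.3,interpolation=cv2.INTER_CUBIC))"
```

```text
21.975 [ 0.5895 -0.3338  0.173 ] [ 0.54  0.28 -0.18] gap 45.1 [[-0.0, 1.0, -0.002], [1.0, 0.0, 0.001], [0.001, -0.002, -1.0]] [-0.53  0.52  1.39 -0.    1.23 -0.53]
rot [-0.02 -0.01  0.  ] trav [6.37 1.89 1.44]
rot [-0.02 -0.01  0.  ] trav [6.37 1.89 4.4 ]
```

View pics/side8.png

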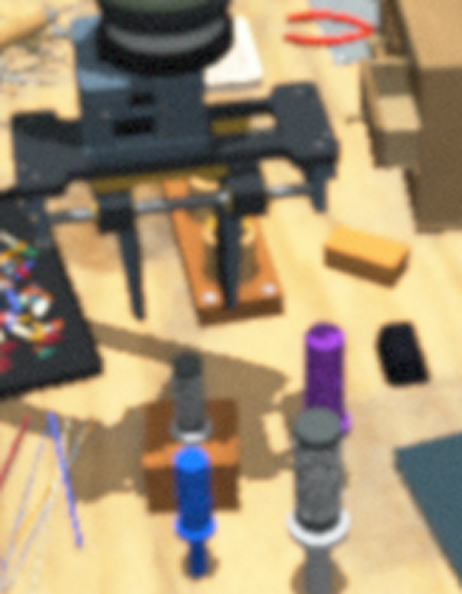

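View pics/top8.png

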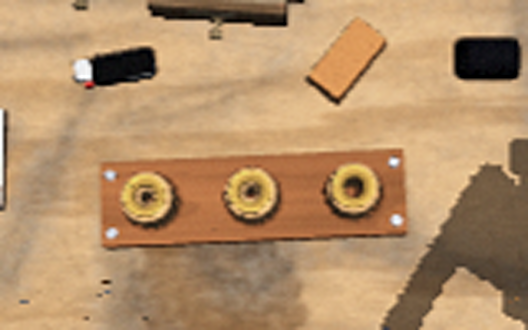

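Gauge stands collar-down in the stand (side ≈(247,270)); all three handles stand in the rack. Going for the right handle.

jog_arm:
  rotation:
    - [0,0,0]
    - [0,0,0]
    - [0,0,0]
    - [0,0,0]
    - [0,0,0]
    - [0,0,0]
    - [0,0,0]
    - [0,0,0]
    - [0,0,0]
  travel:
    - [1.2,0.36,0]
    - [2.6,0.77,0]
    - [4.2,1.25,0.4]
    - [5.6,1.66,1]
    - [6.37,1.89,1.44]
    - [6.37,1.89,1.44]
    - [6.37,1.89,1.44]
    - [6.37,1.89,1.44]
    - [6.37,1.89,1.44]
  claw: [70,70,70,70,70,70,70,70,70]
  squeeze: 15

```text
time_s: 23.2
eef_pos: [0.6468, -0.1442, 0.1319]
tool_rot: [[0.001, 1.0, 0.001], [1.0, -0.001, -0.0], [-0.0, 0.001, -1.0]]
wrist_force: [0.2, 1.2, 0.8]
finger_gap: 0.698
```

```bash
python3 -c "
from h import *
st();go((.646,-.1425,.043))
"
```

```text
23.2 [ 0.6468 -0.1442  0.1319] [0.18 1.19 0.83] gap 63.5 [[0.001, 1.0, 0.001], [1.0, -0.001, -0.0], [-0.0, 0.001, -1.0]] [-0.24  0.52  1.49 -0.    1.13 -0.24]
rot [ 0.01  0.   -0.01] trav [ 0.06 -0.03  2.96]
```

jog_arm:
  rotation:
    - [0,0,0]
    - [0,0,0]
    - [0,0,0]
    - [0,0,0]
    - [0,0,0]
    - [0,0,0]
    - [0,0,0]
  travel:
    - [0,0,0.5]
    - [0,0,1.2]
    - [0,0,1.9]
    - [0,0,2.5]
    - [0,0,2.8]
    - [0,0,2.93]
    - [0,0,2.93]
  claw: [70,70,70,70,70,70,70]
  squeeze: 15

```text
time_s: 24.08
eef_pos: [0.6471, -0.1431, 0.0437]
tool_rot: [[-0.0, 1.0, 0.001], [1.0, 0.0, -0.0], [-0.0, 0.001, -1.0]]
wrist_force: [-0.4, -1.3, 0.4]
finger_gap: 0.703
```

jog_arm:
  rotation:
    - [0,0,0]
    - [0,0,0]
    - [0,0,0]
    - [0,0,0]
  travel:
    - [0,0,0]
    - [0,0,0]
    - [0,0,0]
    - [0,0,0]
  claw: [25,25,25,25]
  squeeze: 15

```text
time_s: 24.58
eef_pos: [0.6462, -0.143, 0.0439]
tool_rot: [[-0.0, 1.0, -0.001], [1.0, 0.0, -0.0], [-0.0, -0.001, -1.0]]
wrist_force: [-3.2, 0.4, 3.5]
finger_gap: 0.407
```

jog_arm:
  rotation:
    - [0,0,0]
    - [0,0,0]
    - [0,0,0]
    - [0,0,0]
    - [0,0,0]
  travel:
    - [0,0,-0.3]
    - [0,0,-0.9]
    - [0,0,-1.8]
    - [0,0,-2.5]
    - [0,0,-2.5]
  claw: [25,25,25,25,25]
  squeeze: 15

```text
time_s: 25.2
eef_pos: [0.6488, -0.1433, 0.1216]
tool_rot: [[-0.0, 1.0, 0.006], [1.0, 0.0, -0.001], [-0.001, 0.006, -1.0]]
wrist_force: [-0.3, 0.3, -0.8]
finger_gap: 0.408
```

```bash
python3 -c "
from h import *
st()
for f,y0,y1,z0 in (('top3',-.1,.15,.2),('top4',-.2,.08,.2)):
  D=np.load(f'pics/{f}.npz')['d']
  P=np.array([dep('top',u,v,D[v,u]) for v in range(60,300,2) for u in range(150,340,2)])
  q=P[(P[:,2]>z0)&(P[:,0]<.78)&(P[:,1]>y0)&(P[:,1]<y1)]
  for x in np.arange(.5,.8,.04):
    w=q[(q[:,0]>x)&(q[:,0]<x+.04)]
    if len(w): print(f,round(x,2),len(w),w.min(0).round(3),w.max(0).round(3))
p,d=grab_frame('side');np.savez('pics/side9.npz',p=p,d=d)
cv2.imwrite('pics/side9.png',cv2.resize(p[120:250,190:330,::-1],None,fx=4,fy=4,interpolation=cv2.INTER_CUBIC))
go((.646,-.143,.115),(.667,.176,.115))
"
```

```text
25.2 [ 0.6488 -0.1433  0.1216] [-0.31  0.25 -0.79] gap 37.2 [[-0.0, 1.0, 0.006], [1.0, 0.0, -0.001], [-0.001, 0.006, -1.0]] [-0.23  0.53  1.5   0.    1.1  -0.24]
top3 0.5 448 [ 0.5   -0.048  0.494] [0.54  0.051 0.594]
top3 0.54 287 [ 0.54  -0.048  0.243] [0.58  0.051 0.573]
top3 0.58 551 [ 0.58  -0.05   0.245] [0.62  0.05  0.558]
top3 0.62 586 [ 0.62  -0.05   0.242] [0.66  0.05  0.542]
top3 0.66 189 [ 0.66  -0.05   0.246] [0.7   0.054 0.528]
top3 0.7 16 [ 0.704 -0.029  0.234] [ 0.731 -0.023  0.277]
top3 0.74 3 [0.777 0.099 0.35 ] [0.78  0.103 0.36 ]
top4 0.5 697 [ 0.5   -0.132  0.495] [0.54  0.008 1.109]
top4 0.54 405 [ 0.54  -0.114  0.234] [0.58  0.003 0.575]
top4 0.58 680 [ 0.58  -0.12   0.245] [ 0.62  -0.003  0.559]
top4 0.62 630 [ 0.62  -0.126  0.326] [ 0.66  -0.008  0.544]
top4 0.66 237 [ 0.66  -0.126  0.489] [ 0.688 -0.012  0.53 ]
rot [0.03 0.01 0.  ] trav [ 0.   -0.06  0.16]
rot [0.03 0.01 0.  ] trav [10.64  0.65  0.16]
```

View pics/side9.png

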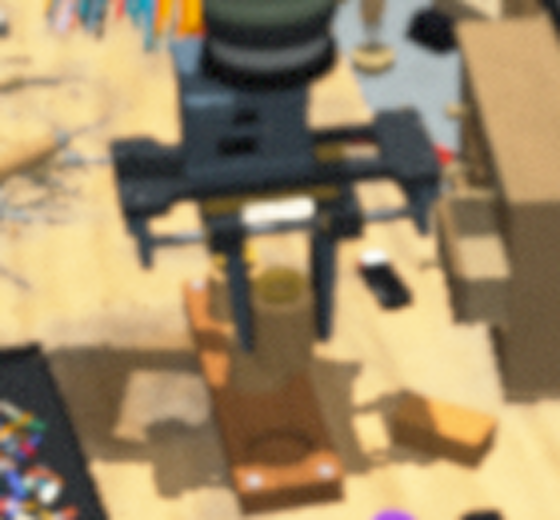

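```bash
python3 -c "
from h import *
for n in('top','side'):
  D=np.load(f'pics/{n}0.npz')['d']
  P=np.array([dep(n,u,v,D[v,u]) for v in range(0,300) for u in range(0,420) if D[v,u]>0])
  for y in np.arange(.08,.28,.03):
    w=P[(P[:,1]>y)&(P[:,1]<y+.03)&(P[:,2]>.25)&(P[:,0]<.85)&(P[:,0]>.3)]
    if len(w): print(n,round(y,2),len(w),w.min(0).round(3),w.max(0).round(3))
st();go((.665,.155,.115))
"
```

```text
top 0.08 349 [0.774 0.08  0.334] [0.797 0.11  0.411]
top 0.11 377 [0.764 0.11  0.357] [0.787 0.14  0.435]
top 0.14 399 [0.751 0.14  0.379] [0.776 0.17  0.458]
top 0.17 431 [0.74  0.17  0.403] [0.764 0.2   0.483]
top 0.2 478 [0.729 0.2   0.427] [0.752 0.23  0.507]
top 0.23 539 [0.718 0.23  0.451] [0.74  0.26  0.531]
top 0.26 298 [0.707 0.26  0.474] [0.729 0.288 0.537]
side 0.08 168 [0.771 0.08  0.333] [0.796 0.11  0.413]
side 0.11 148 [0.762 0.11  0.356] [0.785 0.14  0.433]
side 0.14 175 [0.75  0.14  0.381] [0.775 0.17  0.459]
side 0.17 160 [0.74  0.17  0.401] [0.761 0.2   0.476]
side 0.2 77 [0.73  0.2   0.424] [0.752 0.23  0.474]
side 0.23 29 [0.723 0.231 0.449] [0.739 0.247 0.468]
25.25 [ 0.6477 -0.1431  0.1199] [ 0.04  0.79 -1.23] gap 36.9 [[-0.0, 1.0, 0.003], [1.0, 0.0, -0.001], [-0.001, 0.003, -1.0]] [-0.23  0.53  1.5   0.    1.1  -0.24]
rot [0.03 0.01 0.  ] trav [9.94 0.58 0.16]
```

jog_arm:
  rotation:
    - [0,0,0]
    - [0,0,0]
    - [0,0,0]
    - [0,0,0]
    - [0,0,0]
    - [0,0,0]
    - [0,0,0]
    - [0,0,0]
    - [0,0,0]
    - [0,0,0]
    - [0,0,0]
    - [0,0,0]
    - [0,0,0]
  travel:
    - [0.8,0,0]
    - [2,0,0]
    - [3.4,0,0]
    - [4.8,0,0]
    - [6.2,0,0]
    - [7.5,0,0]
    - [8.6,0,0.4]
    - [9.5,0.2,0.9]
    - [9.94,0.4,1.2]
    - [9.94,0.6,1.2]
    - [9.94,0.6,1.2]
    - [9.94,0.6,1.2]
    - [9.94,0.6,1.2]
  claw: [25,25,25,25,25,25,25,25,25,25,25,25,25]

```text
time_s: 26.88
eef_pos: [0.6649, 0.1544, 0.083]
tool_rot: [[0.001, 1.0, 0.001], [1.0, -0.001, 0.0], [0.0, 0.001, -1.0]]
wrist_force: [0.1, -0.3, -1.3]
finger_gap: 0.406
```

```bash
python3 -c "
from h import *
st();go((.665,.155,.050))
for n in('side','top'):
  p,d=grab_frame(n);np.savez(f'pics/{n}10.npz',p=p,d=d)
  c=p[90:260,190:350] if n=='side' else p[90:290,80:320]
  cv2.imwrite(f'pics/{n}10.png',cv2.resize(c[:,:,::-1],None,fx=3.3,fy=3.3,interpolation=cv2.INTER_CUBIC))"
```

```text
26.875 [0.6649 0.1544 0.083 ] [ 0.15 -0.31 -1.28] gap 37.0 [[0.001, 1.0, 0.001], [1.0, -0.001, 0.0], [0.0, 0.001, -1.0]] [ 0.21  0.6   1.49 -0.    1.05  0.21]
rot [ 0.01 -0.   -0.01] trav [0.02 0.   1.1 ]
```

View pics/side10.png

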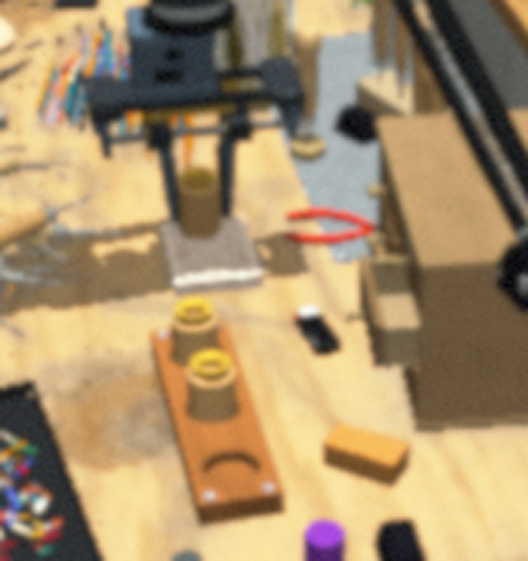

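View pics/top10.png

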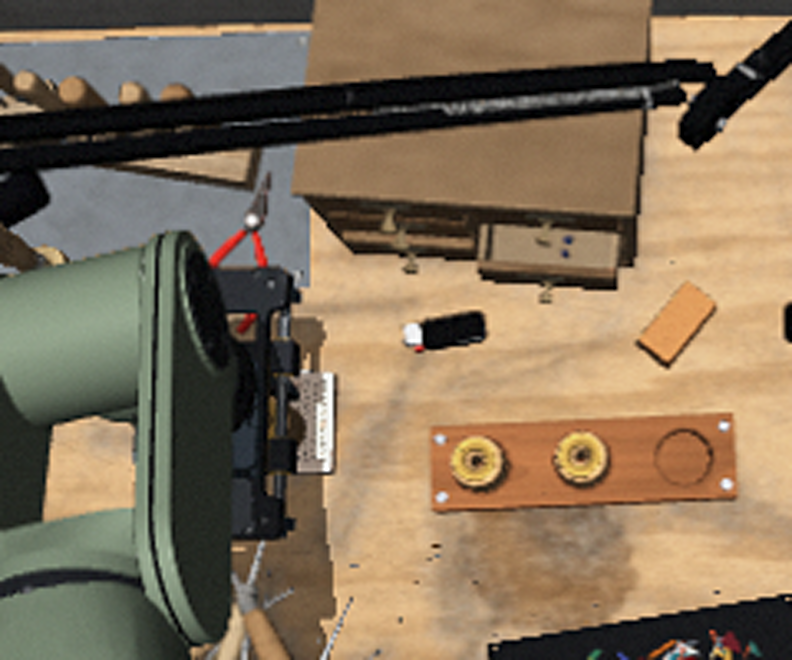

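The handle hangs over the tile; wrist clear of the lamp arm; the two tight handles stand, bystanders unmoved. Lowering.

jog_arm:
  rotation:
    - [0,0,0]
    - [0,0,0]
    - [0,0,0]
    - [0,0,0]
    - [0,0,0]
    - [0,0,0]
  travel:
    - [0,0,0.2]
    - [0,0,0.5]
    - [0,0,0.8]
    - [0,0,0.95]
    - [0,0,1.02]
    - [0,0,1.02]
  claw: [25,25,25,25,25,25]

```text
time_s: 27.72
eef_pos: [0.6649, 0.1552, 0.0518]
tool_rot: [[-0.0, 1.0, 0.0], [1.0, 0.0, -0.0], [-0.0, 0.0, -1.0]]
wrist_force: [-0.3, 0.0, -1.1]
finger_gap: 0.409
```

jog_arm:
  rotation:
    - [0,0,0]
    - [0,0,0]
    - [0,0,0]
    - [0,0,0]
  travel:
    - [0,0,0.03]
    - [0,0,0.06]
    - [0,0,0.08]
    - [0,0,0.08]
  claw: [25,25,25,25]

```text
time_s: 28.22
eef_pos: [0.6648, 0.1552, 0.0494]
tool_rot: [[-0.0, 1.0, -0.0], [1.0, 0.0, -0.0], [-0.0, -0.0, -1.0]]
wrist_force: [-0.5, 0.8, -0.9]
finger_gap: 0.406
```

jog_arm:
  rotation:
    - [0,0,0]
    - [0,0,0]
    - [0,0,0]
  travel:
    - [0,0,0.03]
    - [0,0,0.05]
    - [0,0,0.05]
  claw: [25,25,25]

```text
time_s: 28.6
eef_pos: [0.6649, 0.1552, 0.0493]
tool_rot: [[-0.0, 1.0, 0.001], [1.0, 0.0, 0.0], [0.0, 0.001, -1.0]]
wrist_force: [-2.6, -0.6, 6.4]
finger_gap: 0.404
```

jog_arm:
  rotation:
    - [0,0,0]
    - [0,0,0]
    - [0,0,0]
    - [0,0,0]
    - [0,0,0]
    - [0,0,0]
    - [0,0,0]
    - [0,0,0]
    - [0,0,0]
    - [0,0,0]
    - [0,0,0]
    - [0,0,0]
  travel:
    - [0,0,-0.03]
    - [0,0,-0.05]
    - [0,0,-0.05]
    - [0,0,-0.4]
    - [0,0,-1.2]
    - [0,0,-2]
    - [0,0,-2.7]
    - [0,-1.5,-2.9]
    - [0,-3,-3]
    - [0,-4.5,-3]
    - [0,-5.5,-3]
    - [0,-5.5,-3]
  claw: [70,70,70,70,70,70,70,70,70,70,70,70]

```text
time_s: 30.1
eef_pos: [0.4982, 0.1551, 0.1388]
tool_rot: [[-0.001, 1.0, 0.0], [1.0, 0.001, -0.0], [-0.0, 0.0, -1.0]]
wrist_force: [1.6, 0.1, 0.3]
finger_gap: 0.697
```

```bash
python3 -c "
from h import *
st()
for n in('side','top'):
  p,d=grab_frame(n);np.savez(f'pics/{n}11.npz',p=p,d=d)
  c=p[120:330,190:340] if n=='side' else p[150:290,120:440]
  cv2.imwrite(f'pics/{n}11.png',cv2.resize(c[:,:,::-1],None,fx=2.4,fy=2.4,interpolation=cv2.INTER_CUBIC))
D=d
P=np.array([dep('top',u,v,D[v,u]) for v in range(170,275) for u in range(130,440) if D[v,u]>0])
for y0,y1,z0,z1,x0 in((.12,.235,.055,.085,.63),(-.03,.04,.055,.075,.6),(-.1,-.03,.055,.075,.6),(-.38,-.29,.095,.115,.56)):
  w=P[(P[:,1]>y0)&(P[:,1]<y1)&(P[:,2]>z0)&(P[:,2]<z1)&(P[:,0]>x0)&(P[:,0]<.72)]
  if len(w): print(len(w),w.min(0).round(3),w.max(0).round(3),w.mean(0).round(3))
"
```

```text
30.1 [0.4982 0.1551 0.1388] [1.56 0.09 0.27] gap 63.4 [[-0.001, 1.0, 0.0], [1.0, 0.001, -0.0], [-0.0, 0.0, -1.0]] [ 0.28  0.32  1.82 -0.    1.    0.28]
172 [0.646 0.137 0.055] [0.683 0.174 0.073] [0.664 0.154 0.064]
123 [ 0.624 -0.006  0.055] [0.657 0.028 0.067] [0.64  0.01  0.061]
119 [ 0.625 -0.082  0.055] [ 0.659 -0.049  0.067] [ 0.643 -0.066  0.062]
92 [ 0.581 -0.361  0.095] [ 0.679 -0.322  0.113] [ 0.611 -0.336  0.104]
```

View pics/side11.png

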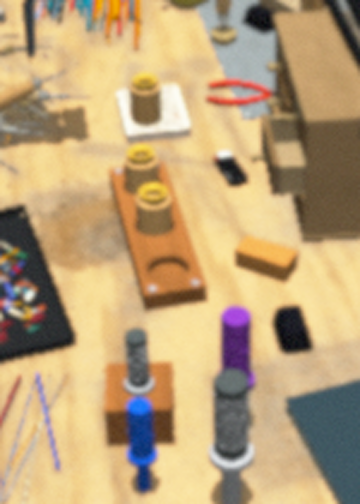

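View pics/top11.png

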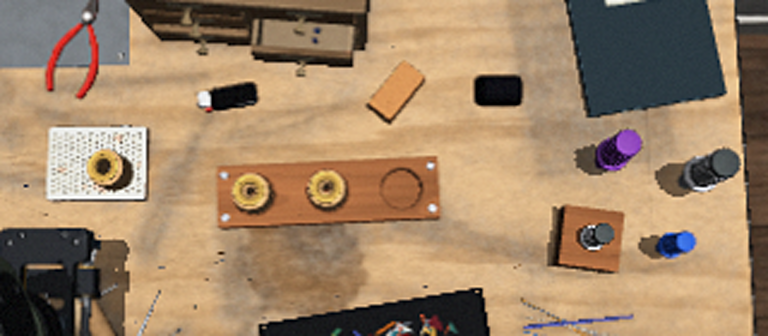

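All as asked: wide handle upright on the tile (top ≈(164,220)), two tight ones in the rack, gauge in its stand, bystanders unmoved. Handing in.

```bash
python3 -c "
from bench import *
print(job_done())"
```

```text
the job is handed in; nothing more can be done
None
```

The job is done and handed in at about 30 s, well inside the 67 s limit; no verdict is reported.

- **Trying the gauge:** I tried it left, middle, then right. In the left and middle handles the pin stopped about 9.5 mm below the rim, with roughly 10 N of push. In the right handle it went in its full 40 mm until the collar met the rim, so the right handle is the wide one.
- **Putting things back:** The gauge is back in its stand. Its collar seated at the same arm height as at pickup, with about 7 N of contact. The right handle stands upright on the tile at about (0.664, 0.154), and the two tight ones are still in their nests.
- **Last checks:** The final pictures show both tight handles where they started, to within about 1 mm. By eye, the gauge is upright in its stand and the cork, lighter and slag look unmoved. The gripper is open and clear of everything.
- **Disagreements:** At the start the two cameras differed by 3–4 mm in y, so I used distances measured within one view instead. The last automatic check of the gauge's position also took in the purple look-alike, so its numbers were no use. For the gauge I relied on the pictures and the contact reading.

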